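# Put the scoop away in the push-button caddy

### The job

Open the charcoal caddy by pressing its button slowly and gently, by feel, until the latch lets go, and let the lid spring fully open by itself without touching it. Then put the aluminium scoop down inside the caddy (do not drop it in), lying wholly below the rim, and leave the lid open and the other things where they stand.

Things in the scene. Friction and masses are not known exactly. Their poses are not given: they have to be found in the camera images.
- caddy: Charcoal plastic caddy, fixed: open-topped box 180 (x) x 200 (y) x 85 mm high under a sprung lid, walls and floor 5 mm. Origin: centre of the box's underside; own -x is the front. There a nose block 70 mm wide and 70 mm high, from x = -90 to -170 mm, carries the button. Pushing on the caddy, button or lid with more than 20 N breaks it.
- nose_top (a point): Point on the button's axis level with the nose block's top face (caddy x -140, y 0, z 70 mm). The round flat cap, 28 mm across, pushes straight down here. Its top rests 8 to 16 mm above this point, a height that differs each time and is not measured: find it by touch. Travel 7 mm to a hard stop. It resists with 3 N at first, 8 N at the bottom, plus 0.8 N per mm/s of pressing speed.
- latch (a point): Tip of the flat steel latch tongue (22 mm wide, caddy x = -93 mm, z = 88 mm) that hooks over a tab in the middle of the lid's front edge. The button draws it back: it lets go when the cap is about 5 mm down, and the lid pops up. The cap is heavily damped and creeps back up when let go.
- well (a point): Centre of the floor of the caddy's well, 5 mm above the counter; the well is 170 (caddy x) x 190 (y) mm and its rim is 80 mm above this point.
- lid: The caddy's flat lid, 180 x 200 x 6 mm. Origin on its hinge: middle of the box's far (caddy +x) rim, 85 mm up; shut, it reaches towards caddy -x, z axis vertical. Unlatched, it swings up and back by itself in about 1 s, turning about its y axis to 1.9 rad, and stays there. Its front edge, 50 mm from the button's axis, sweeps up and away. The robot must not touch it.
- scoop: Loose aluminium scoop, 90 g: round flat-bottomed bowl, 56 mm across the rim, 32 mm high, with a straight bar handle along its own -x, 16 mm wide (y), 14 mm thick, from x = -26 to -102 mm, centred at z = 23 mm. Origin: centre of the bowl's underside. 130 mm long in all.
- scoop_grip (a point): Point on the middle of the handle's section, 55 mm from the bowl's centre; good place to grip across the handle from above (23 mm above the underside).
- scoop_nose (a point): Far end of the scoop: the bowl's rim side away from the handle, at scoop x = +28, z = 23 mm.
- scoop_tail (a point): End of the scoop's handle, at scoop x = -102, z = 23 mm.
- egg_cup: White ceramic egg cup on a foot, 48 mm across, 62 mm high, loose, 90 g. Origin: centre of the underside. Leave it alone.
- jar_opener: Wooden jar opener, flat, with two spread jaws towards its +x; about 160 x 70 x 18 mm, loose. Origin: underside near its middle. Leave it alone.
- acrylic_box: Clear acrylic box with a shut lid under a steel spring clip, 104 x 104 x 84 mm, loose, 400 g. Origin: centre of the underside. Leave it alone.
Not all that is in view belongs to the job. What is shaped like the scoop but green or yellow is not meant.

How it is judged (in metres and radians):
On the way:
1. the lid has sprung fully open (angle between lid's own z axis and vertical above 1.75 rad), for 0.2 s.
At the end, for the whole second after the job is handed in: The lid stands fully open (more than 1.75 rad) and the scoop lies at rest in the caddy's well: both its ends within the inside of the walls and at most 75 mm above the caddy's underside, so below the 85 mm rim (angle between lid's own z axis and vertical above 1.75 rad and x of scoop_nose in the frame of caddy between -0.086 and 0.086 m and y of scoop_nose in the frame of caddy between -0.096 and 0.096 m and z of each of scoop_nose, scoop_tail in the frame of caddy below 0.075 m and x of scoop_tail in the frame of caddy between -0.086 and 0.086 m and y of scoop_tail in the frame of caddy between -0.096 and 0.096 m and linear speed of scoop below 0.02 m/s); the robot touches nothing.
It fails at once if the robot pushes on the caddy, its button or lid with more than 20 N (contact force between caddy and the fingers above 20 N or contact force between caddy and the arm above 20 N).
It fails at once if the robot touches the lid (more than 1 N) (contact force between lid and the fingers above 1 N or contact force between lid and the arm above 1 N).
It fails at once if the scoop is dropped: out of the fingers and faster than 0.8 m/s (contact force between scoop and the fingers below 0.1 N and linear speed of scoop above 0.8 m/s).
It fails at once if the egg cup, jar opener or acrylic box is moved by more than 25 mm, or the egg cup is tipped by more than 0.5 rad (distance of any of egg_cup, jar_opener, acrylic_box from where it was at the start of the episode above 0.025 m or angle between egg_cup's own z axis and vertical above 0.5 rad).
It also fails if it takes over 64 s, if anything falls off the work surface, if the arm or the gripper's body presses on something with over 40 N, if the wrist force passes 120 N, or if a joint passes its speed limit or range.

### The arm

A 6-joint arm with a two-finger parallel gripper is mounted at the origin on the work surface. World frame = base frame: x ahead of the robot, y to its left, z up, the work surface at z = 0. Lengths are in m, angles in degrees, forces in N, time in s.
With the tool pointing down it reaches from about 0.375 to 0.9 m from the base axis. Payload 3.1 kg.
Tool frame: the origin (TCP) lies on the centre line of the jaws, within the pads' length; the fingertips stand robot.tip_reach ahead of it and the grasp point (between the pads) is the TCP (robot.tip_reach is the distance from the TCP to the fingertips, in m); z points along the fingers, x is the direction in which the jaws open and shut, and the axes are right-handed (so a half turn about z gives the same grasp; the last joint's range is limited). The gripper opens to 87 mm and grips with 3 to 60 N. Pads are 19 mm wide; open, the fingers measure 117 mm over their backs; the gripper's body (75 mm by 190 mm) begins 51 mm behind the grasp point.
Start: joints at [-73.711, 30.224, 82.088, -0, 67.689, -10.227], TCP at [0.279, -0.559, 0.242] pointing down, gripper open.
Joint ranges: [-176.69, 176.69], [-43.24, 126.21], [12.49, 139.97], [-82, 262], [0, 151.66], [-163.58, 163.58]. Speed limits (degrees/s): [159.86, 159.86, 180, 180, 180, 180].

### API

Orientations are given as a 3x3 rotation matrix whose columns are the frame's x, y, z axes.
In Python, from plant import robot, imaging, ticket gives the robot as it stands. Calls block until the motion is done:
- robot.movep(position, orientation): joint-space move of the TCP to a pose.
- robot.servo_line(position, vel=0.15, attitude=None, contact_N=None): straight line of the TCP; attitude=None keeps the orientation; vel is the mean speed in m/s. With contact_N (N) it stops when the force on the tool has changed by that much, and returns True; else False.
- robot.move_joints(angles): joint-space move.
- robot.let_go() and robot.grab(squeeze=None): open the fingers fully, or close them until they stop; squeeze is the grip in N (None keeps the last).
- robot.hold(seconds).
- robot.solve_ik(position, orientation): joint angles nearest the present ones, or None.
- imaging.snapshot(name): name is "scene" or "top" or "wrist"; returns a dict with "image" (384x512x3 uint8, red, green, blue), "vfov" (degrees; the focal length in pixels is half the picture's height over the tangent of half this angle, whatever the lens; pixels are square), "cx", "cy" (the principal point, pixels), "D" ([k1, k2, p1, p2, k3] as OpenCV has them; the pictures are not rectified), "cam_to_world" (4x4, takes a point from camera to world coordinates). Camera axes: x right, y down, z forward; pixel columns grow to the right and rows downward; lengths in m; the calibration is good to about 2 mm. A picture is of the moment at which its call begins. There is no depth.
A pose or a line that the arm cannot do raises robot.IKError and nothing moves.
- ticket.hand_in(): hands the job in, once; it reports no verdict.
Readings, each from a call of its own:
- robot.get_time(): time.
- robot.get_q(): joint angles.
- robot.get_dq(): joint speeds.
- robot.get_joint_efforts(): joint torques, N m.
- robot.get_position(): TCP position.
- robot.get_orientation(): TCP orientation.
- robot.get_wrist_force(): force on the tool from outside, world axes, zero at the start.
- robot.get_moment(): the same for the moment, N m.
- robot.get_opening(): opening from 0.0 (shut) to 1.0 (fully open).
Only numpy, scipy, OpenCV 4.12 (cv2) and the standard library are available. Lean on these libraries where they do the work, as an engineer would, in place of code of your own. Each camera call takes 0.05 s, during which the arm holds its last target. There are 200 camera calls.

## Working session

There is one attempt and no reset: what is moved stays moved. The work goes in short steps, each a Python script; the robot and the scene stay as the last script left them, time stands still between calls to the robot, and variables do not carry over. Pictures are saved under pics/ and viewed, about 8 in all and at most 12, crops included, and the job is handed in when it is done.

```bash
ls; mkdir -p pics; python3 - <<'E'
from plant import robot, imaging, ticket
import cv2,pickle
for n in("top","scene"):
    s=imaging.snapshot(n);pickle.dump(s,open(f"pics/{n}0.pkl","wb"))
    cv2.imwrite(f"pics/{n}0.png",cv2.resize(s["image"][:,:,::-1],(800,600),interpolation=cv2.INTER_CUBIC))
    print(n,s["vfov"],s["cx"],s["cy"],s["D"],s["cam_to_world"].round(3).tolist() if hasattr(s["cam_to_world"],'round') else s["cam_to_world"])
print(robot.tip_reach,robot.get_time())
E
```

```text
pics
top 49.01110384484947 255.7237983922093 193.40939983040457 [-0.02035521  0.          0.          0.          0.        ] [[-0.002, -0.996, 0.092, 0.421], [-1.0, 0.001, -0.007, -0.033], [0.007, -0.092, -0.996, 1.323], [0.0, 0.0, 0.0, 1.0]]
scene 42.6360095314579 261.01565322364576 188.13989435682964 [-0.06921302  0.          0.          0.          0.        ] [[0.749, 0.45, -0.486, 1.168], [0.663, -0.508, 0.55, -0.762], [0.0, -0.734, -0.679, 0.966], [0.0, 0.0, 0.0, 1.0]]
0.019 0.1
```

View pics/top0.png

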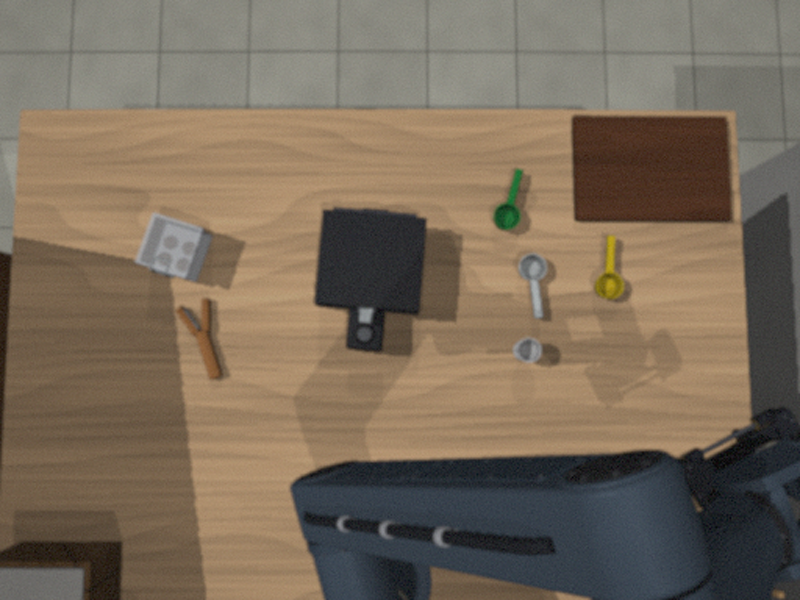

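View pics/scene0.png

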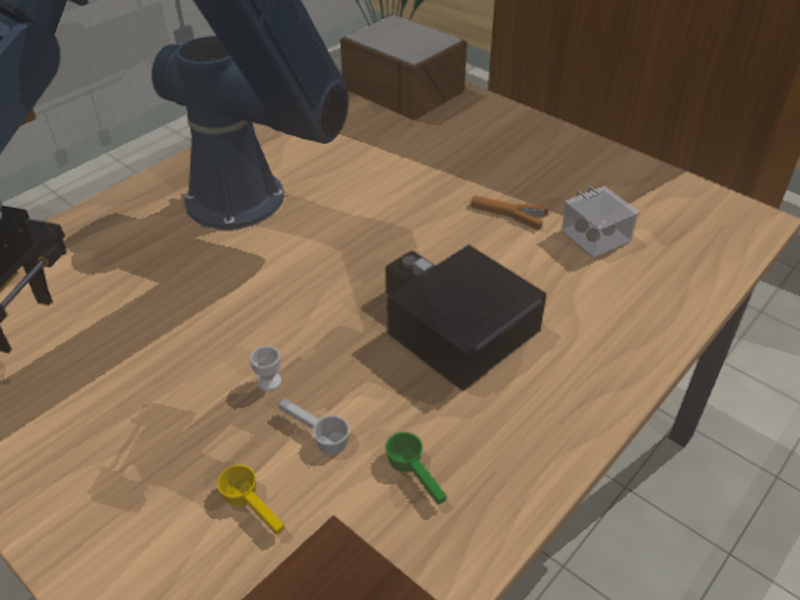

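The top view shows the caddy lid with corners at about (322,210), (426,217), (418,313) and (316,305), and its nose toward the robot with the cap at (365,333). The scoop's bowl is at (533,267) with its handle end at (540,317). The egg cup is at (528,350).

```bash
cat > h.py <<'E'
import numpy as np,cv2,pickle
from plant import robot,imaging,ticket
def cam(s):
    f=192/np.tan(np.radians(s["vfov"]/2))
    return np.array([[f,0,s["cx"]],[0,f,s["cy"]],[0,0,1]]),np.array(s["D"],float),np.array(s["cam_to_world"])
def ray(s,uv,z):
    K,D,T=cam(s);p=cv2.undistortPoints(np.array(uv,float).reshape(-1,1,2),K,D)[:,0]
    d=np.c_[p,np.ones(len(p))]@T[:3,:3].T
    return T[:3,3]+d*((z-T[2,3])/d[:,2])[:,None]
def proj(s,P):
    K,D,T=cam(s);R=T[:3,:3].T
    return cv2.projectPoints(np.array(P,float).reshape(-1,1,3),cv2.Rodrigues(R)[0],-R@T[:3,3],K,D)[0][:,0]
def blob(mask,near):
    n,l,st,c=cv2.connectedComponentsWithStats(mask.astype(np.uint8))
    ok=[i for i in range(1,n) if st[i,4]>20]
    i=min(ok,key=lambda i:np.hypot(*(c[i]-near)));return l==i
def down(xj): # tool down, jaw axis along xj (2-vector)
    x=np.array([xj[0],xj[1],0.])/np.hypot(*xj);z=np.array([0,0,-1.]);return np.c_[x,np.cross(z,x),z]
def save(s,name,box=None,k=1.5):
    im=s["image"][:,:,::-1]
    if box: im=im[box[1]:box[3],box[0]:box[2]]
    cv2.imwrite("pics/"+name,cv2.resize(im,None,fx=k,fy=k,interpolation=cv2.INTER_CUBIC))
E
python3 - <<'E'
from h import *
s=pickle.load(open("pics/top0.pkl","rb"));im=s["image"];g=cv2.GaussianBlur(im,(3,3),0)
v=g.max(2)
m=blob(v<60,(236,167)); ys,xs=np.nonzero(m); print("caddy",m.sum(),xs.min(),xs.max(),ys.min(),ys.max())
print("lid by hand",ray(s,np.array([[322,210],[426,217],[418,313],[316,305],[365,333]])*.64,.089).round(4).tolist())
hsv=cv2.cvtColor(g,cv2.COLOR_RGB2HSV)
b=blob((hsv[...,1]<60)&(hsv[...,2]>80),(341,175))
ys,xs=np.nonzero(b);print("scoop",b.sum(),xs.min(),xs.max(),ys.min(),ys.max())
pts=ray(s,np.c_[xs,ys],.025)[:,:2];c=pts.mean(0);u=np.linalg.svd(pts-c,full_matrices=False)[2][0]
t=(pts-c)@u;print(c,u,t.min(),t.max(),"len",np.ptp(t)); 
o=np.zeros((100,150,3),np.uint8)
# crop for viewing: caddy and scoop with masks outlined
vis=im.copy()
for k in(m,b):
    cs=cv2.findContours(k.astype(np.uint8),0,1)[0];cv2.drawContours(vis,cs,-1,(255,0,0),1)
save({"image":vis},"mask.png",(195,120,365,240),4.5)
E
```

```text
caddy 4432 203 271 134 224
lid by hand [[0.7115, 0.1061, 0.089], [0.6978, -0.0922, 0.089], [0.5142, -0.0761, 0.089], [0.5296, 0.1157, 0.089], [0.4768, 0.0234, 0.089]]
scoop 444 332 350 162 203
[ 0.5865246  -0.30907167] [-0.99514996 -0.09836952] -0.052946290729899335 0.07728781590032388 len 0.13023410663022322
```

View pics/mask.png

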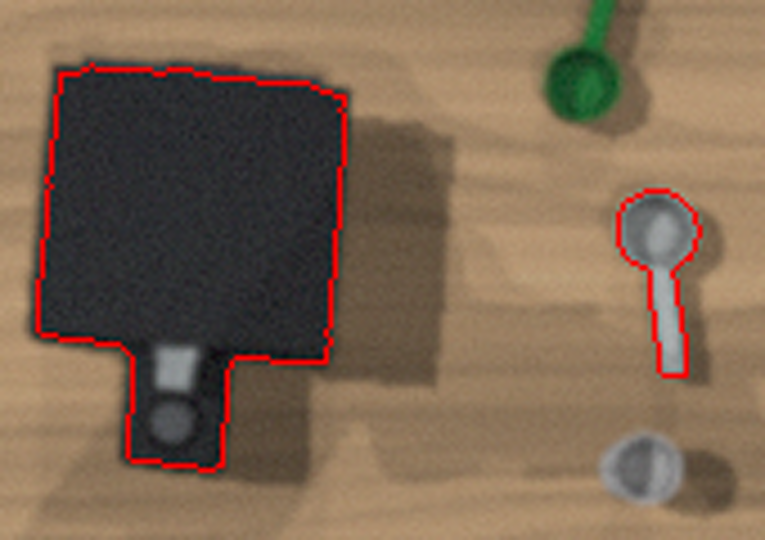

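Masks fit: the scoop comes out 130 mm long, and the caddy's yaw is about -4.2°. Next I hover over the button and check with the wrist camera.

```bash
cat >> h.py <<'E'
yaw=np.radians(-4.2);CX=np.array([np.cos(yaw),np.sin(yaw)]);CY=np.array([-CX[1],CX[0]])
E
python3 - <<'E'
from h import *
s=pickle.load(open("pics/top0.pkl","rb"))
print("cap",ray(s,[[233.2,214]],.081))
R=down(-CY)
q=robot.solve_ik([.455,.025,.2],R);R2=down(CY);q2=robot.solve_ik([.455,.025,.2],R2);print(np.round(q,1) if q is not None else q,np.round(q2,1) if q2 is not None else q2)
q0=robot.get_q()
Rb=R if q2 is None or (q is not None and np.abs(np.subtract(q,q0)).max()<=np.abs(np.subtract(q2,q0)).max()) else R2
robot.grab(10); robot.movep([.455,.025,.2],Rb)
robot.hold(.3);w=imaging.snapshot("wrist");pickle.dump(w,open("pics/w0.pkl","wb"));save(w,"w0.png")
print(robot.get_position(),robot.get_wrist_force(),robot.get_opening(),robot.get_time())
print("nose_top/cap guess px",proj(w,[[.4755,.0238,.082],[.6133,.0134,.089]]))
E
```

```text
cap [[0.47457689 0.02494128 0.081     ]]
[-11.   21.1 108.3  -0.   50.7  83.2] [-11.   21.1 108.3  -0.   50.7 -96.8]
[0.45507679 0.02473018 0.199958  ] [-0.2015089  -0.54567922 -0.34808996] 0.003852073832258533 4.1667
nose_top/cap guess px [[257.05759435 215.93760332]
 [256.73418966 344.50475366]]
```

View pics/w0.png

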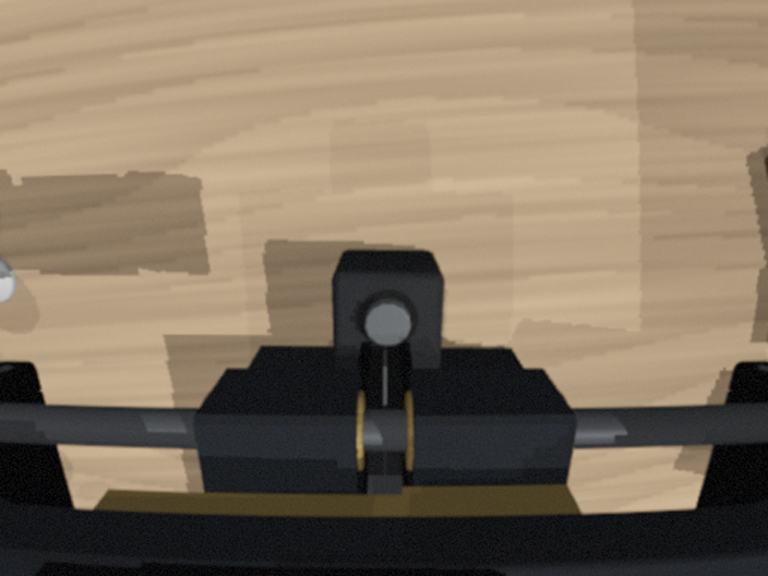

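The wrist view puts the cap at (258.7,215.3), about 2 px from prediction. Now I feel for the cap and press slowly.

```bash
python3 - <<'E'
from h import *
w=pickle.load(open("pics/w0.pkl","rb"));c=ray(w,[[258.7,215.3]],.082)[0];print("cap",c)
xy=(c[:2]+np.array([.4755,.0244]))/2-CX*.003
robot.servo_line([*xy,.118],vel=.1)   # tip at .099
robot.hold(.4);F0=robot.get_wrist_force()[2];print("F0",F0,robot.get_position(),robot.get_time())
hit=robot.servo_line([*xy,.089],vel=.004,contact_N=1.5)
p=robot.get_position();print("hit",hit,"tip z",p[2]-.019,robot.get_wrist_force()[2]-F0,robot.get_time())
if hit:
    z0=p[2]
    for i in range(1,12):
        robot.servo_line([*xy,z0-.0005*i],vel=.002)
        F=robot.get_wrist_force()[2]-F0;print(i*.5,round(robot.get_position()[2]-z0,5),round(F,2))
        if abs(F)>12:break
    robot.hold(.3);print(robot.get_wrist_force()[2]-F0,robot.get_time())
    for n in("scene",):
        s=imaging.snapshot(n);save(s,"s1.png")
E
```

```text
cap [0.47499976 0.02530524 0.082     ]
F0 0.4132156678534436 [0.47235879 0.02506069 0.11825624] 5.5583
hit True tip z 0.08117320362786658 3.3491150469926425 9.725
0.5 -0.00032 4.07
1.0 -0.0009 4.19
1.5 -0.0014 4.83
2.0 -0.00187 5.54
2.5 -0.00235 4.97
3.0 -0.00281 5.58
3.5 -0.00326 6.68
4.0 -0.00374 6.26
4.5 -0.00421 5.66
5.0 -0.00468 7.18
5.5 -0.00514 7.22
7.352856738951419 13.4917
```

View pics/s1.png

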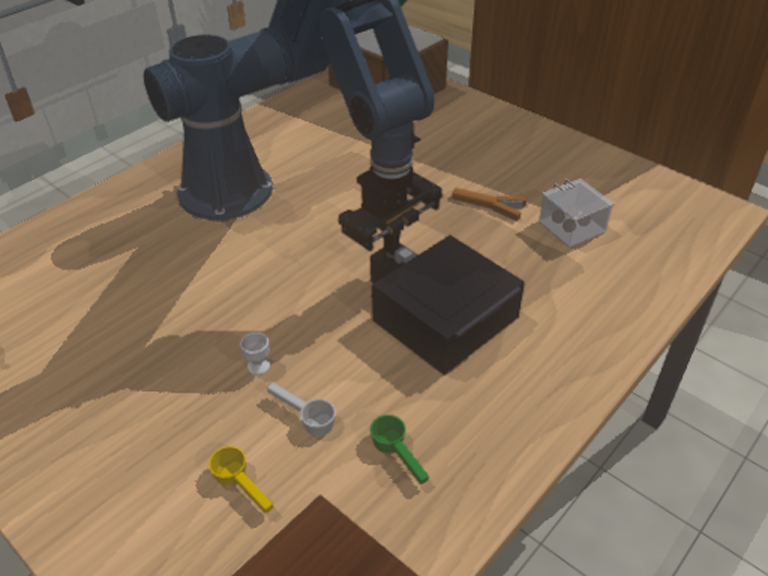

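The lid is still shut, with the cap about 5.2 mm below the touch point. I continue in smaller steps and check after each one whether the lid has moved.

```bash
python3 - <<'E'
from h import *
p=robot.get_position();xy=p[:2];F0=.41
a=imaging.snapshot("scene")["image"].astype(int)[150:250,240:360]
z=.0812+.019-.0055
for i in range(1,13):
    robot.servo_line([*xy,z-.00025*i],vel=.002)
    F=robot.get_wrist_force()[2]-F0
    d=np.abs(imaging.snapshot("scene")["image"].astype(int)[150:250,240:360]-a).mean()
    print(i,round(robot.get_position()[2]-.1002,5),round(F,2),round(d,2))
    if F>13 or d>6:break
robot.hold(1.6)
s=imaging.snapshot("scene");print(np.abs(s["image"].astype(int)[150:250,240:360]-a).mean(),robot.get_wrist_force(),robot.get_time())
save(s,"s2.png")
E
```

```text
1 -0.00543 7.56 0.54
2 -0.00564 7.43 0.56
3 -0.00589 7.78 0.58
4 -0.0061 7.22 0.61
5 -0.00635 7.95 0.64
6 -0.00658 7.39 0.68
7 -0.00683 8.69 0.72
8 -0.00704 7.9 9.68
8.542555555555555 [-0.50272111 -0.10238067  8.77938362] 17.6417
```

View pics/s2.png

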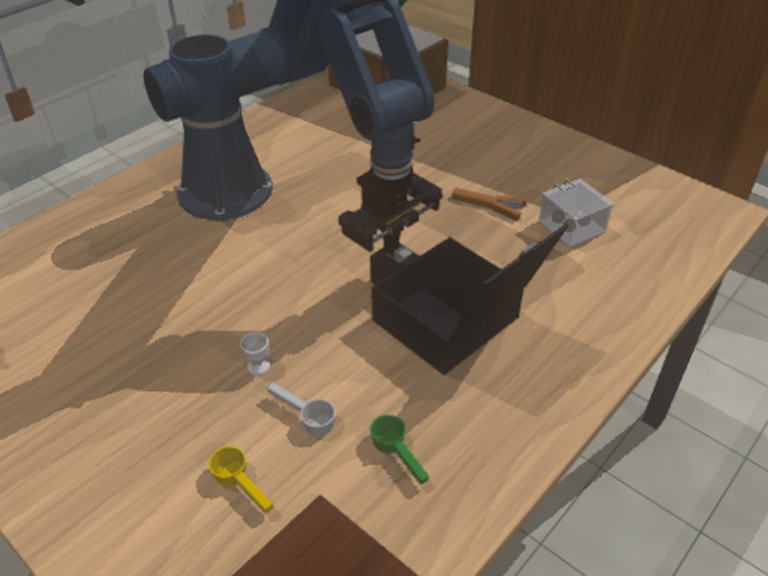

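The lid has sprung open: in the scene view it stands at about (530,255), leaning back over the far rim. Next I pick up the scoop.

```bash
python3 - <<'E'
from h import *
c=np.array([.58652,-.30907]);u=np.array([-.99515,-.09837]);b=c+u*(-.05295+.028);g=b+u*.050
print("bowl",b,"grip",g)
p=robot.get_position();robot.servo_line([p[0]-.01,p[1],.22],vel=.1)
R0=robot.get_orientation();j=np.array([-u[1],u[0]]);j=j*np.sign(j@R0[:2,0])
R=down(j)
robot.movep([*g,.16],R);robot.let_go()
robot.servo_line([*g,.035],vel=.1)
print("touch?",robot.servo_line([*g,.033],vel=.01,contact_N=4))
robot.grab(25);print(robot.get_opening(),robot.get_position())
robot.servo_line([*g,.20],vel=.12)
s=imaging.snapshot("wrist");t=imaging.snapshot("scene")
cv2.imwrite("pics/g.png",np.vstack([s["image"],t["image"]])[:,:,::-1].copy()[:600+168])
a=cv2.resize(np.hstack([s["image"],t["image"]])[:,:,::-1],(800,300),interpolation=cv2.INTER_AREA);cv2.imwrite("pics/g.png",a)
print(robot.get_wrist_force(),robot.get_opening(),robot.get_time())
E
```

```text
bowl [ 0.61134899 -0.30661567] grip [ 0.56159149 -0.31153417]
touch? False
0.1802609494393857 [ 0.56159782 -0.31156811  0.03300861]
[-0.71981602  0.15485457 -0.60929144] 0.1812660182891853 26.45
```

View pics/g.png

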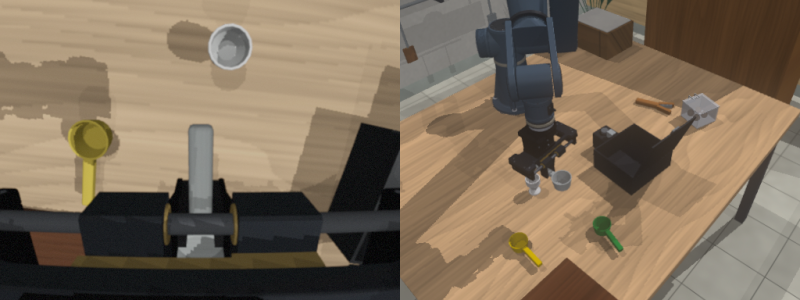

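Grip confirmed: the jaws read 15.7 mm on the 16 mm handle, and the scoop hangs straight and level. Now I carry it over and lower it in gently.

```bash
python3 - <<'E'
from h import *
O=np.array([.614,.0142]);g=O-CX*.015
R0=robot.get_orientation();R=down(CY*np.sign(CY@R0[:2,0]))
robot.servo_line([*g,.22],vel=.15,attitude=R)
print(robot.get_position(),robot.get_time())
robot.servo_line([*g,.055],vel=.08);robot.hold(.3)
f=robot.get_wrist_force();print(f,robot.get_opening())
print("contact",robot.servo_line([*g,.0365],vel=.008,contact_N=2.0))
print(robot.get_position(),robot.get_wrist_force()-f,robot.get_time())
E
```

```text
[0.5990029  0.01469683 0.21991747] 28.8
[ 0.35019854  0.39732075 -0.88693192] 0.17726476430170182
contact True
[0.59891269 0.0153083  0.0378045 ] [-1.05726611 -0.96441262  4.40855722] 33.2083
```

Contact came at z = 0.0378 against the expected 0.038, so the scoop is on the floor. I release, lift straight out and check.

```bash
python3 - <<'E'
from h import *
robot.let_go();robot.hold(.3)
p=robot.get_position();robot.servo_line([p[0],p[1],.24],vel=.1)
robot.movep([.45,-.25,.3],robot.get_orientation());robot.hold(.4)
t=imaging.snapshot("top");s=imaging.snapshot("scene")
pickle.dump(t,open("pics/t9.pkl","wb"))
cv2.imwrite("pics/end.png",np.hstack([cv2.resize(x["image"][y:y+160,a:a+160,::-1],(400,400),interpolation=cv2.INTER_CUBIC) for x,a,y in((t,160,100),(s,220,120))]))
hsv=cv2.cvtColor(cv2.GaussianBlur(t["image"],(3,3),0),cv2.COLOR_RGB2HSV)
b=blob((hsv[...,1]<70)&(hsv[...,2]>80)&(np.indices((384,512))[1]>200)&(np.indices((384,512))[1]<275),(236,165))
ys,xs=np.nonzero(b);P=ray(t,np.c_[xs,ys],.03)[:,:2]-[.614,.0142]
print(b.sum(),"caddy x",(P@CX).min(),(P@CX).max(),"y",(P@CY).min(),(P@CY).max())
print(robot.get_time(),robot.get_wrist_force())
E
```

```text
445 caddy x -0.06716138979864204 0.06538977144438754 y -0.02717419384787655 0.02975949058405545
38.7 [ 0.25935539 -0.83035151  0.79198871]
```

View pics/end.png

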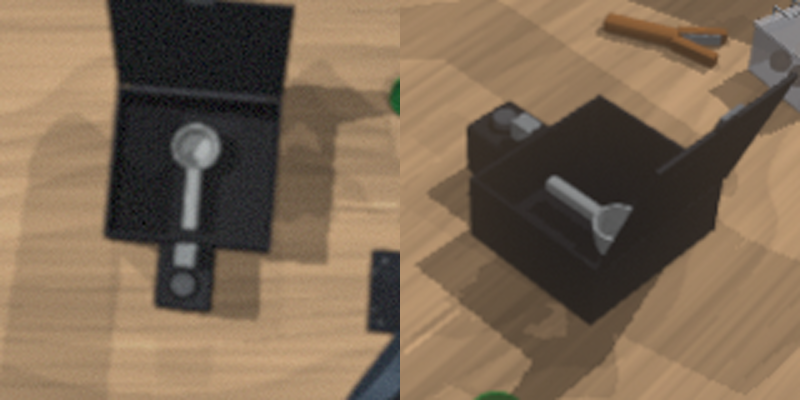

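The scoop lies flat in the well (bowl at (196,148) and handle end at (189,228) in the left crop), the lid is open and the robot is clear.

```bash
python3 -c "
from plant import ticket
print(ticket.hand_in())"
```

```text
the job is handed in; nothing more can be done
None
```

The caddy is open and the scoop is lying in its well; I handed the job in at about 39 s of the 64 s allowed, and it reported no verdict.

- **Button:** I felt the cap at about z = 81 mm and pressed it down slowly in small steps. The latch let go about 7.0 mm below the touch point, close to the hard stop, rather than the 5 mm the task gave. The highest force I read was about 9 N, against the 20 N limit. The lid sprang open by itself, and the arm held still while it opened.
- **Scoop:** I gripped it across the handle and lowered it until it touched the floor at z = 37.8 mm (38 mm expected). Then I released it and lifted straight out.
- **Last checks:** In the final image the scoop spans -67 to +65 mm in caddy x and -27 to +30 mm in caddy y, inside the limits and flat on the floor. The lid is fully back and the robot is clear.
- **Not measured:** I judged the lid angle from the pictures. I did not measure the egg cup, jar opener or acrylic box afterwards, and the egg cup is not in the final crops. The robot felt no unexpected contact near any of them.

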